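# Pack a two-carton gift order from the sloped bin

### The arm

A 6-joint arm with a two-finger parallel gripper is mounted at the origin on the work surface. World frame = base frame: x ahead of the robot, y to its left, z up, the work surface at z = 0. Lengths are in m, angles in rad, forces in N, time in s.
With the tool pointing down it reaches from about 0.3 to 0.875 m from the base axis. Payload 6.4 kg.
Tool frame: the origin (TCP) lies midway between the tips of the shut fingers; the grasp point (between the pads) lies 19 mm behind it; z points along the fingers, y is the line along which they close (so a half turn about z gives the same grasp; the last joint's range is limited). The gripper opens to 85 mm and grips with 20 to 120 N. Pads are 22 mm wide; open, the fingers measure 114 mm over their backs; the gripper's body (76 mm by 85 mm) begins 54 mm behind the grasp point. The pads swing forward as they close: fully open they stand 13 mm farther back than shut.
Start: joints at [0.984, 0.181, 1.607, -0, 1.354, -0.206], TCP at [0.214, 0.534, 0.231] pointing down, gripper open.
Joint ranges: [-2.99, 2.99], [-0.89, 2.07], [0.3, 2.58], [-1.14, 4.28], [0, 2.63], [-3.12, 3.12]. Speed limits (rad/s): [2.57, 2.57, 3.01, 3.14, 3.14, 3.14].

### API

Orientations are given as a unit quaternion [w, x, y, z].
In Python, from bench import get_obs, camera, hand_in gives the robot as it stands.
- The arm moves only by the tool carry_out, never from a script. Its argument "plan" is a list that holds one entry, the list of rows, each a list of 7 numbers: the shift along the world's x, y, z in m, then the turn, a rotation vector about the world's x, y, z in rad, then the opening, from 0 (shut) to 1 (fully open). In form: [[[x, y, z, rx, ry, rz, hand], ...]]. A call has exactly 5 rows; each row is the pose to reach, as a shift and turn from the pose commanded when the call began; what a row does not reach only later rows make up. A row lasts 1/12 s, in which the tool goes at most 41.7 mm and 7.16 degrees, less where a joint would pass 70% of its speed; a pose out of reach is approached as far as the arm can. A call with a gripper value outside its range is refused whole. The fingers move at their own pace and stop on an object; the grip force is fixed at half the most. Time passes only in rows, so rows that repeat a pose let the fingers close, or fill a call up. It gives the time, the measured TCP pose, the force, the opening and the grip force at its end, in the units of the state.
- get_obs(): the state, without advancing time (a new reading comes with each control period).
- camera(name): name is "side" or "top"; returns a dict with "pixels" (400x640x3 uint8, red, green, blue), "z_map" (400x640 float32, m along the optical axis (not along the pixel's ray), 0 where there is no reading), "camera_matrix" (3x3 intrinsics, pixels), "cam_to_world" (4x4, takes a point from camera to world coordinates). Camera axes: x right, y up, looking along -z (the intrinsics and any distortion apply to the point x, -y, -z); pixel columns grow to the right and rows downward; lengths in m; the calibration is good to about 2 mm. A picture is of the moment at which its call begins.
- hand_in(): hands the job in; it is judged then, once.
The state is a dict: "time_s": time; "q": joint angles; "dq": joint speeds; "joint_efforts": joint torques, N m; "eef_pos": TCP position; "eef_rot": TCP orientation; "wrist_force": force on the tool from outside, world axes, zero at the start; "torque": the same for the moment, N m; "opening": opening from 0.0 (shut) to 1.0 (fully open); "grasp_force": force on a finger pad.
Only numpy, scipy, OpenCV 4.12 (cv2) and the standard library are available. Lean on these libraries where they do the work, as an engineer would, in place of code of your own. Each camera call takes 0.05 s, during which the arm holds its last target. There are 200 camera calls.

### The job

Pack this order: take first the green-banded and then the orange-banded gift carton out of the sloped bin, and lay each down gently (not dropped) in the basket compartment with the card of its own colour, flat, lengthwise and with its round label up. Then press the red order-done button and let it come up. Leave the blue carton in the bin and do not disturb the other things on the table.

Things in the scene. Friction and masses are not known exactly. Their poses are not given: they have to be found in the camera images.
- carton_green: gift carton, 120 x 40 x 34 mm (x, y, z), about 120 g, cream with green band and ends, black round label on top (+z). Origin: centre of its underside; x along its length. Starts in one of the three sloped compartments of the bin (which one varies), lower end on the front lip, width across the compartment, top facing up and towards the robot
- carton_orange: gift carton, 120 x 40 x 34 mm (x, y, z), about 120 g, cream with orange band and ends, black round label on top (+z). Origin: centre of its underside; x along its length. Starts in one of the three sloped compartments of the bin (which one varies), lower end on the front lip, width across the compartment, top facing up and towards the robot
- carton_blue: gift carton, 120 x 40 x 34 mm (x, y, z), about 120 g, cream with blue band and ends, black round label on top (+z). Origin: centre of its underside; x along its length. Starts in one of the three sloped compartments of the bin (which one varies), lower end on the front lip, width across the compartment, top facing up and towards the robot. This one stays where it is
- card_green: green liner card, 152 x 88 x 2 mm, fixed, covers the floor of one compartment of the white basket (which of the two varies). Origin: centre of its underside (its top is 2 mm higher); x along the compartment's length, y across it, z up
- card_orange: orange liner card, 152 x 88 x 2 mm, fixed, covers the floor of one compartment of the white basket (which of the two varies). Origin: centre of its underside (its top is 2 mm higher); x along the compartment's length, y across it, z up
- rack: sloped picking bin, fixed, white, 344 mm wide (y), 180 mm deep; front (-x) faces the robot. Origin: centre of its underside, z up. Its floor rises 25 degrees (0.44 rad) from front to back, 65 mm above the origin at the middle. Three compartments at y = -113, 0, +113 mm, each 108 mm wide, 150 mm long along the slope; dividers stand 31 mm, front lip 20 mm, square to the sloped floor
- lamp_edge (a point): middle of the lower front edge of the aluminium lamp bar fixed across above the bin, 270 mm above the table (axes as the bin's). The bar is 370 mm long (y), 35 mm deep (from here to +x), 20 mm thick (up), on two thin posts at y = +-179 mm, 94 mm behind this edge. No room for an upright gripper at the cartons' middle
- basket: white plastic basket, fixed, 170 x 205 x 48 mm (x, y, z), rim 7 mm wider all round, open above. Origin: centre of its underside, z up. Walls 5 mm, floor 5 mm thick. A divider 43 mm high along x parts it into two compartments, each 160 mm long (x) and 95 mm wide (y), centred at y = +-50 mm; each has a coloured card on its floor
- confirm (a joint): travel of the red order-done push button: 0 = up, 0.006 m = fully down; about 5 N spring, comes up by itself
- confirm_top (a point): centre of the top of the red button's cap (36 mm across), which is pressed straight down; it stands on a grey housing on the table between bin and basket, on the robot's side
- bottle: clear bottle with a blue cap, 56 mm across, 150 mm tall, loose bystander. Origin: centre of its underside
- tape_roll: amber roll of tape lying flat, 90 mm across, 45 mm high, loose bystander. Origin: centre of its underside
- marker: black and yellow marker pen lying on the table, about 115 x 22 x 14 mm, loose bystander. Origin: near its middle, on the underside
- mug: blue mug, 76 mm across, 90 mm high, loose bystander. Origin: centre of its underside
Things that resemble listed ones, but are neither listed nor needed, are in the scene too. Leave any pink look-alike of the carton_green alone.

How it is judged:
By the outcome, as a careful person would: the job done as asked, in the order asked, and still so for the second after the job is handed in, with the robot touching nothing.
It also fails if it takes over 72 s, if anything falls off the work surface, if the arm or the gripper's body presses on something with over 40 N, if the wrist force passes 120 N, or if a joint passes its speed limit or range.

## Working session

There is one attempt and no reset: what is moved stays moved. The work goes in short steps, Python scripts to look and compute and a tool call to move; the robot and the scene stay as the last step left them, time stands still between calls to the robot, and variables do not carry over. Pictures are saved under pics/ and viewed, at most 10 in all, crops included, and the job is handed in when it is done.

Besides the shell and the picture viewer there is one more tool, called after "Emit:" in YAML: its name, and indented under it one key for each argument. carry_out: Moves the arm, as the interface text tells. Its arguments: {"type":"object","properties":{"plan":{"type":"array","items":{"type":"array","items":{"type":"array","items":{"type":"number"}}}}},"required":["plan"]}

```bash
mkdir -p pics; cat > h.py <<'E'
import numpy as np, cv2
from bench import get_obs, camera
def snap(n):
    c=camera(n); np.savez('%s.npz'%n,**c); return c
def load(n): return dict(np.load('%s.npz'%n))
def w(c,u,v,r=1):
    z=c['z_map'][v-r:v+r+1,u-r:u+r+1]; z=np.median(z[z>0])
    K=c['camera_matrix']; p=np.array([(u-K[0,2])/K[0,0]*z,-(v-K[1,2])/K[1,1]*z,-z,1])
    return (c['cam_to_world']@p)[:3].round(4)
E
python3 - <<'E'
from h import *
for n in('top','side'):
    c=snap(n); cv2.imwrite('pics/%s0.png'%n,c['pixels'][:,:,::-1]); print(c.keys(),c['camera_matrix'],c['cam_to_world'].round(3))
print(get_obs())
E
```

```text
dict_keys(['pixels', 'z_map', 'camera_matrix', 'cam_to_world']) [[410.25973316   0.         325.99409726]
 [  0.         410.25973316 201.76517523]
 [  0.           0.           1.        ]] [[-1.200e-02  9.970e-01 -8.100e-02  4.360e-01]
 [-1.000e+00 -1.300e-02 -1.000e-03 -5.600e-02]
 [-2.000e-03  8.100e-02  9.970e-01  1.675e+00]
 [ 0.000e+00  0.000e+00  0.000e+00  1.000e+00]]
dict_keys(['pixels', 'z_map', 'camera_matrix', 'cam_to_world']) [[447.82115671   0.         316.14294428]
 [  0.         447.82115671 206.85237149]
 [  0.           0.           1.        ]] [[-0.895 -0.347  0.281  0.951]
 [ 0.446 -0.72   0.532  0.715]
 [ 0.018  0.601  0.799  1.31 ]
 [ 0.     0.     0.     1.   ]]
{'time_s': 0.1, 'q': array([ 9.83740733e-01,  1.81483437e-01,  1.60788776e+00, -3.75947745e-05,
        1.35381482e+00, -2.06266958e-01]), 'dq': array([-0.0022739 ,  0.00042481, -0.00353245,  0.00157775, -0.0010045 ,
       -0.0004189 ]), 'joint_efforts': array([ 5.05885346e-04, -4.45879412e+01, -3.52238846e+01, -2.18817195e-04,
        4.22693571e-03,  1.03059807e-05]), 'eef_pos': array([0.21339772, 0.53340233, 0.23047465]), 'eef_rot': array([-2.90863398e-04,  1.89242054e-01,  9.81930145e-01, -7.41917089e-04]), 'wrist_force': array([-0.32362027,  0.56162196, -0.81825009]), 'torque': array([-0.04575723,  0.01100635, -0.0001443 ]), 'grasp_force': 0.0, 'opening': 1.0038836353868787}
```

View pics/top0.png

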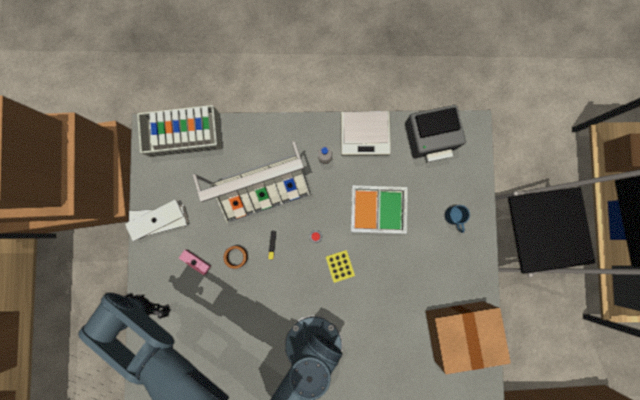

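View pics/side0.png

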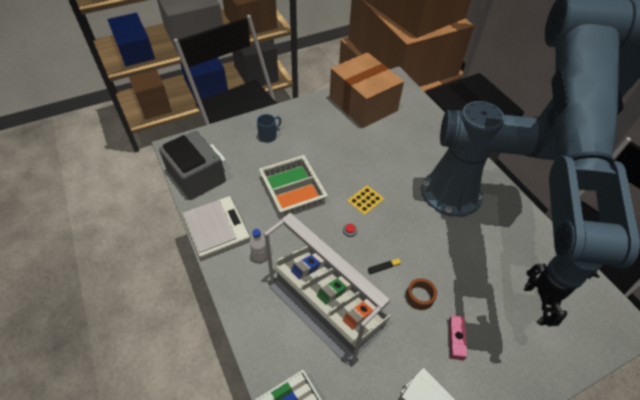

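The top picture shows the bin with, from its left, the orange (236,203), green (262,194) and blue (291,186) cartons. The basket has the orange card at (366,210) and the green card at (391,210), and the red button is at (316,237).

Things that could be mistaken for the green carton: the pink carton (194,261), coloured items in the tray (155-208,128), and the green card (391,210). I choose (262,194), the one in the bin with a green band. For orange I choose (236,203), not the tape roll (236,257) or the orange card. Next I check these in close crops.

```bash
python3 - <<'E'
from h import *
t=load('top');s=load('side')
a=cv2.resize(t['pixels'][140:250,185:415],None,fx=3.45,fy=3.45,interpolation=cv2.INTER_CUBIC)
b=cv2.resize(s['pixels'][205:360,240:400],None,fx=3.7,fy=3.7,interpolation=cv2.INTER_CUBIC)
cv2.imwrite('pics/ct.png',a[:,:,::-1]);cv2.imwrite('pics/cs.png',b[:,:,::-1])
# colour-based points in world
for n,c in(('top',t),('side',s)):
    K=c['camera_matrix'];v,u=np.mgrid[0:400,0:640];z=c['z_map']
    P=np.stack([(u-K[0,2])/K[0,0]*z,-(v-K[1,2])/K[1,1]*z,-z,np.ones_like(z)],-1)@c['cam_to_world'].T
    P=P[...,:3]; np.save('P_%s.npy'%n,P)
    hsv=cv2.cvtColor(c['pixels'],cv2.COLOR_RGB2HSV);H,S,V=[hsv[...,i] for i in range(3)]
    for nm,lo,hi in(('orange',5,18),('green',50,80),('blue',105,125),('red',170,180)):
        m=((H>=lo)&(H<=hi)&(S>130)&(V>60)).astype(np.uint8)
        k,l,st,ce=cv2.connectedComponentsWithStats(m)
        for i in range(1,k):
            if st[i,4]>=12:
                p=P[l==i];q=np.median(p,0)
                if .3<q[0]<.95 and abs(q[1])<.65 and -0.01<q[2]<.3: print(n,nm,st[i],ce[i].round(1),q.round(3),p.min(0).round(3),p.max(0).round(3))
E
```

```text
top orange [188 119   7  12  70] [190.5 124.3] [0.869 0.467 0.121] [0.844 0.456 0.003] [0.923 0.495 0.132]
top orange [165 121   8  12  77] [168.1 126.8] [0.862 0.553 0.121] [0.838 0.542 0.008] [0.897 0.607 0.133]
top orange [355 191  22  37 742] [365.3 209.5] [ 0.535 -0.213  0.007] [ 0.436 -0.26  -0.004] [ 0.614 -0.056  1.675]
top orange [229 196  14  14 116] [235.8 202.5] [0.566 0.293 0.089] [ 0.436 -0.056  0.054] [0.592 0.321 1.675]
top orange [224 246  23  22 169] [234.7 256.7] [0.354 0.311 0.044] [0.314 0.268 0.01 ] [0.397 0.352 0.056]
top green [203 118   6  10  46] [205.3 122.6] [0.874 0.408 0.123] [0.855 0.397 0.115] [0.894 0.417 0.129]
top green [181 120   5  11  42] [183.2 125.3] [0.864 0.494 0.122] [ 0.436 -0.056  0.113] [0.886 0.502 1.675]
top green [158 123   7  11  62] [160.5 127.8] [0.855 0.582 0.121] [0.835 0.57  0.057] [0.876 0.593 0.13 ]
top green [257 188  11  12  72] [262.2 193.8] [0.597 0.192 0.089] [0.578 0.175 0.073] [0.619 0.213 0.102]
top green [381 193  19  36 650] [390.  210.3] [ 0.533 -0.314  0.007] [ 0.46  -0.353 -0.005] [ 0.604 -0.275  0.018]
top blue [1
[... 1026 characters left out ...]
29  0.007] [ 0.462 -0.356 -0.002] [0.951 0.715 1.31 ]
side green [331 283  14   9  35] [337.8 287.2] [0.602 0.206 0.095] [0.581 0.183 0.084] [0.614 0.216 0.101]
side green [273 384  17  14 109] [281.1 390.5] [0.873 0.408 0.122] [0.852 0.398 0.115] [0.894 0.416 0.129]
side blue [253 229   7   7  37] [256.  232.3] [ 0.756 -0.05   0.151] [ 0.745 -0.059  0.144] [ 0.765 -0.038  0.158]
side blue [304 256  15  12  81] [311.3 261.8] [0.632 0.092 0.091] [0.611 0.064 0.081] [0.652 0.11  0.103]
side blue [293 268   8   9  29] [296.1 272.4] [0.691 0.105 0.096] [0.685 0.089 0.088] [0.697 0.119 0.104]
side blue [282 393  15   7  63] [289.6 397. ] [0.859 0.43  0.121] [0.848 0.423 0.116] [0.879 0.442 0.127]
```

View pics/ct.png

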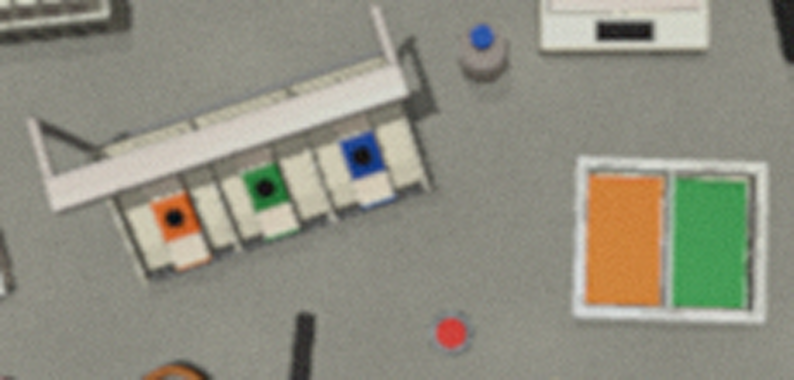

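View pics/cs.png

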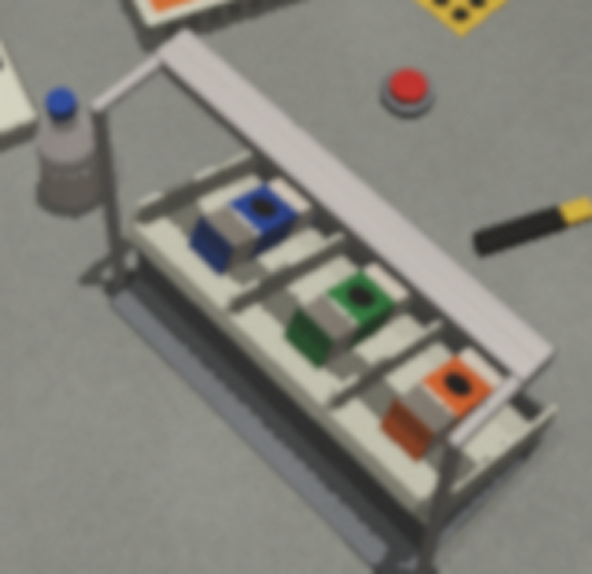

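Both crops confirm it. In ct.png the labels sit at about (174,217) orange, (265,188) green and (363,156) blue, all in the bin and facing up. Now I fit the lamp, cartons, basket and button.

```bash
cat >> h.py <<'E'
from scipy.spatial.transform import Rotation as R
def rect(p):
    (c,(a,b),g)=cv2.minAreaRect(p.astype(np.float32)); return np.round([*c,a,b,g],4)
E
python3 - <<'E'
from h import *
Pt,Ps=np.load('P_top.npy').reshape(-1,3),np.load('P_side.npy').reshape(-1,3)
A=np.vstack([Pt,Ps])
def box(p,x0,x1,y0,y1,z0,z1): return p[(p[:,0]>x0)&(p[:,0]<x1)&(p[:,1]>y0)&(p[:,1]<y1)&(p[:,2]>z0)&(p[:,2]<z1)]
for n,p in(('top',Pt),('side',Ps)):
    l=box(p,.5,.85,-.1,.45,.28,.30)
    # robust line along long axis
    v=cv2.fitLine(l[:,:2].astype(np.float32),cv2.DIST_HUBER,0,.01,.01).ravel(); print(n,'lamp',len(l),rect(l[:,:2]),v,np.median(l[:,2]))
    b=box(p,.4,.68,-.42,-.1,.04,.056); print('basket rim',len(b),rect(b[:,:2]),np.median(b[:,2]))
yaw=np.arctan2(-v[0],v[1]) if v[1]>0 else np.arctan2(v[0],-v[1])
print('yaw',yaw)
for n in('top','side'):
    c=load(n);hsv=cv2.cvtColor(c['pixels'],cv2.COLOR_RGB2HSV).reshape(-1,3);P=Pt if n=='top' else Ps
    m=((hsv[:,0]>172)|(hsv[:,0]<4))&(hsv[:,1]>150); q=P[m]; q=box(q,.35,.5,-.15,.05,0,.1); print('btn',n,len(q),q.mean(0),np.median(q,0),np.percentile(q[:,2],[10,90]))
# carton tops in slope frame
ex=np.array([np.cos(yaw),np.sin(yaw),0]);ey=np.array([-np.sin(yaw),np.cos(yaw),0]);ez=np.array([0,0,1.])
sx=np.cos(.4363)*ex+np.sin(.4363)*ez; sn=np.cross(sx,ey)
for nm,q in(('orange',(.566,.296,.089)),('green',(.598,.194,.089)),('blue',(.631,.088,.089))):
    for n,p in(('top',Pt),('side',Ps)):
        d=(p-np.array(q)); s=np.c_[d@sx,d@ey,d@sn]
        k=s[(abs(s[:,0])<.075)&(abs(s[:,1])<.035)&(abs(s[:,2])<.011)]
        r=rect(k[:,:2]); pc=np.percentile(k,[2,50,98],axis=0).round(3)
        print(nm,n,len(k),r,pc.tolist())
E
```

```text
top lamp 1270 [ 0.6571  0.214   0.0992  0.3692 18.1359] [ 0.30752128 -0.9515412   0.6348196   0.19455507] 0.28999373348290713
basket rim 617 [ 0.5369 -0.2621  0.22    0.1845 87.7005] 0.047917477492702254
side lamp 2004 [ 0.6571  0.2106  0.1009  0.3705 17.7315] [ 0.29244542 -0.9562822   0.62915075  0.20404239] 0.28975765829616584
basket rim 715 [ 0.5342 -0.2662  0.2282  0.187  87.4069] 0.048123712450832246
yaw 0.29678306
btn top 41 [ 0.43165513 -0.00924013  0.02268378] [ 0.43181098 -0.00836389  0.02309386] [0.01833886 0.02814237]
btn side 57 [ 0.43273935 -0.00997164  0.02159829] [ 0.43268896 -0.00981122  0.02131632] [0.01788974 0.02568083]
orange top 291 [-7.00000e-03  7.00000e-04  5.76000e-02  1.09000e-01  8.92018e+01] [[-0.058, -0.017, -0.009], [-0.007, 0.003, 0.001], [0.045, 0.024, 0.007]]
orange side 405 [7.1000e-03 7.0000e-04 1.1020e-01 4.1600e-02 1.3271e+00] [[-0.043, -0.019, -0.008], [0.018, 0.002, 0.002], [0.06, 0.021, 0.006]]
green top 282 [-0.0061  0.0059  0.1094  0.0577  1.5462] [[-0.057, -0.016, -0.008], [-0.005, 0.004, 0.001], [0.046, 0.023, 0.007]]
green side 394 [6.4000e-03 1.1000e-03 1.1080e-01 4.3100e-02 1.1714e+00] [[-0.043, -0.018, -0.01], [0.015, 0.004, 0.002], [0.06, 0.021, 0.006]]
blue top 278 [-0.0057 -0.0048  0.1104  0.0529  3.6422] [[-0.057, -0.02, -0.007], [-0.003, -0.0, 0.0], [0.047, 0.019, 0.007]]
blue side 360 [ 0.0039 -0.0022  0.1167  0.0421  0.5016] [[-0.042, -0.022, -0.01], [0.015, 0.0, 0.001], [0.061, 0.018, 0.006]]
```

```bash
cat >> h.py <<'E'
def Rt(yaw,tilt):  # tool y along yawed +y, tool z down, leaning by tilt towards yawed +x
    ex=np.array([np.cos(yaw),np.sin(yaw),0]);ey=np.array([-np.sin(yaw),np.cos(yaw),0])
    tz=np.sin(tilt)*ex-np.cos(tilt)*np.array([0,0,1.]);return np.c_[np.cross(ey,tz),ey,tz]
T=.4363; YR=.313; YB=-.042
N=-Rt(YR,T)[:,2]
TOP=dict(green=np.array([.597,.197,.0895]),orange=np.array([.5655,.298,.0895]))
def go(pos,Rm=None,pos0=None,R0=None):
    o=get_obs(); w,x,y,z=o['eef_rot']; R0=R.from_quat([x,y,z,w]).as_matrix() if R0 is None else R0
    p0=o['eef_pos'] if pos0 is None else pos0
    rv=R.from_matrix(Rm@R0.T).as_rotvec() if Rm is not None else 0
    print('shift',np.round(pos-p0,4),'rv',np.round(rv,4),np.linalg.norm(pos-p0).round(3),np.linalg.norm(rv).round(3)); return o
E
python3 - <<'E'
from h import *
Rg=Rt(YR,T); w1=np.array([.42,.25,.26])
print(N); go(w1,Rg)
pg=TOP['green']+.08*N; print(pg); go(pg,Rg,w1,Rg); go(TOP['green']-.033*N,Rg,pg,Rg)
E
```

```text
[-0.40205711 -0.13012117  0.90632144]
shift [ 0.2066 -0.2834  0.0295] rv [-0.0135 -0.4452  0.6829] 0.352 0.815
[0.56483543 0.18659031 0.16200572]
shift [ 0.1448 -0.0634 -0.098 ] rv [0. 0. 0.] 0.186 0.0
shift [ 0.0454  0.0147 -0.1024] rv [0. 0. 0.] 0.113 0.0
```

Emit:
carry_out:
  plan:
    - [[0.04,-0.056,0.006,-0.002,-0.068,0.104,0.65],[0.08,-0.112,0.012,-0.004,-0.136,0.208,0.65],[0.11,-0.16,0.018,-0.006,-0.204,0.312,0.65],[0.11,-0.16,0.018,-0.008,-0.264,0.405,0.65],[0.11,-0.16,0.018,-0.008,-0.264,0.405,0.65]]

```text
time_s: 0.52
eef_pos: [0.3229, 0.371, 0.2482]
eef_rot: [0.13, -0.016, 0.991, 0.02]
wrist_force: [-0.3, 0.9, -0.2]
opening: 0.65
grasp_force: 0.0
```

```bash
python3 -c "
from h import *
o=go(np.array([.42,.25,.26]),Rt(YR,T));print(o['eef_pos'],o['opening'],o['q'],o['time_s'])"
```

```text
shift [ 0.0971 -0.121   0.0118] rv [-0.0038 -0.1789  0.2717] 0.156 0.325
[0.32287372 0.37099893 0.24817578] 0.6499178453101372 [ 0.70035552 -0.16371953  1.94205178 -0.14628725  1.13899451 -0.85706581] 0.5167
```

Emit:
carry_out:
  plan:
    - [[0.032,-0.04,0.004,-0.001,-0.065,0.1,0.65],[0.064,-0.08,0.008,-0.002,-0.13,0.2,0.65],[0.097,-0.121,0.012,-0.004,-0.179,0.272,0.65],[0.13,-0.135,-0.01,-0.004,-0.179,0.272,0.65],[0.13,-0.135,-0.01,-0.004,-0.179,0.272,0.65]]

```text
time_s: 0.93
eef_pos: [0.4522, 0.239, 0.2403]
eef_rot: [0.215, -0.15, 0.964, 0.035]
wrist_force: [1.4, 1.3, 0.3]
opening: 0.653
grasp_force: 0.0
```

```bash
python3 -c "
from h import *
o=go(TOP['green']+.06*N,Rt(YR,T));print(o['eef_pos'],o['q'],o['wrist_force'])"
```

```text
shift [ 0.1207 -0.0498 -0.0964] rv [-0.0035  0.001   0.003 ] 0.162 0.005
[0.45220588 0.23898403 0.24028331] [ 0.23034198 -0.27536199  2.08763119  0.04683081  0.89297545 -1.67106841] [1.4322206  1.25383625 0.33311294]
```

Emit:
carry_out:
  plan:
    - [[0.03,-0.012,-0.024,0,0,0,0.65],[0.06,-0.025,-0.048,0,0,0,0.65],[0.09,-0.037,-0.072,-0.003,0.001,0.003,0.65],[0.12,-0.05,-0.096,-0.003,0.001,0.003,0.65],[0.12,-0.05,-0.096,-0.003,0.001,0.003,0.65]]

```text
time_s: 1.35
eef_pos: [0.5722, 0.1868, 0.1353]
eef_rot: [0.207, -0.149, 0.966, 0.034]
wrist_force: [-1.5, -0.1, -0.2]
opening: 0.649
grasp_force: 0.0
```

```bash
python3 -c "
from h import *
o=go(TOP['green']-.033*N,Rt(YR,T));print(o['eef_pos'],o['wrist_force'])
for n in('side','top'):
    c=snap(n); r=c['pixels'][190:330,260:420] if n=='side' else c['pixels'][150:230,215:315]
    cv2.imwrite('pics/p1%s.png'%n,cv2.resize(r,None,fx=4,fy=4,interpolation=2)[:,:,::-1])
"
```

```text
shift [ 0.038   0.0145 -0.0757] rv [ 0.0014 -0.015   0.0061] 0.086 0.016
[0.57222352 0.18681912 0.13526077] [-1.5276489  -0.11873675 -0.23592482]
```

View pics/p1side.png

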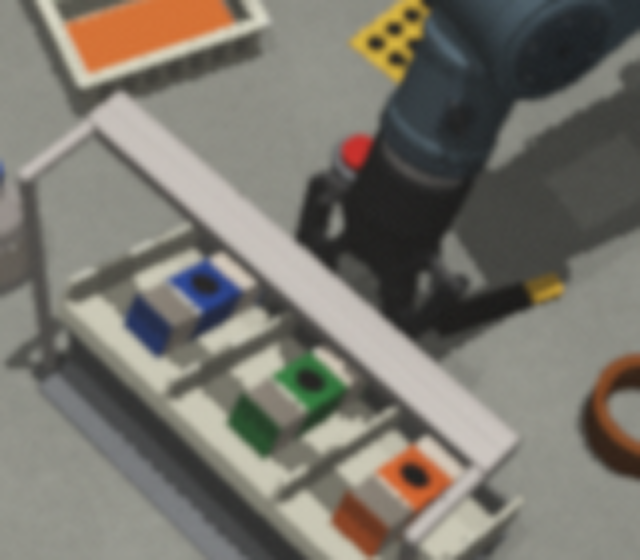

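The side view shows the gripper leaning clear of the lamp bar at about (390,250), over the green compartment. I check the settled pose before descending.

```bash
python3 -c "
from h import *
o=go(TOP['green']-.033*N,Rt(YR,T));print(o['eef_pos'],o['dq'].round(3))
"
```

```text
shift [ 0.0393  0.012  -0.0809] rv [ 0.0002 -0.0098  0.004 ] 0.091 0.011
[0.57093678 0.18925017 0.14046511] [ 0.031 -0.092  0.005 -0.001  0.006  0.009]
```

View pics/p1top.png

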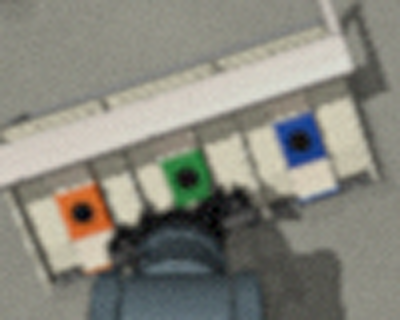

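```bash
python3 -c "
from h import *
def ray(n,u,v,z):
    c=load(n);K=c['camera_matrix'];M=c['cam_to_world'];d=M[:3,:3]@np.array([(u-K[0,2])/K[0,0],-(v-K[1,2])/K[1,1],-1]);o=M[:3,3];return (o+d*(z-o[2])/d[2]).round(4)
for nm,a,b in(('green',(186.5,177.5),(312,380)),('orange',(83,212.5),(416,474))):
  print(nm,ray('top',215+(a[0]-1.5)/4,150+(a[1]-1.5)/4,.0895),ray('side',260+(b[0]-1.5)/4,190+(b[1]-1.5)/4,.0895))
o=get_obs();print(o['eef_pos'])
"
```

```text
green [0.5971 0.197  0.0895] [0.5947 0.1941 0.0895]
orange [0.5643 0.2973 0.0895] [0.5622 0.2944 0.0895]
[0.57093678 0.18925017 0.14046511]
```

Emit:
carry_out:
  plan:
    - [[0.009,0.003,-0.02,0,-0.003,0.001,0.65],[0.018,0.006,-0.041,0,-0.006,0.002,0.65],[0.026,0.008,-0.059,0,-0.008,0.003,0.65],[0.031,0.01,-0.07,0,-0.009,0.004,0.65],[0.031,0.01,-0.07,0,-0.009,0.004,0.65]]

```text
time_s: 1.87
eef_pos: [0.6018, 0.2013, 0.0733]
eef_rot: [0.216, -0.154, 0.964, 0.034]
wrist_force: [-0.2, -0.5, -0.3]
opening: 0.652
grasp_force: 0.0
```

Emit:
carry_out:
  plan:
    - [[0.002,0.001,-0.005,0,0,0,0.65],[0.003,0.001,-0.007,0,0,0,0.65],[0.003,0.001,-0.007,0,0,0,0.65],[0.003,0.001,-0.007,0,0,0,0.65],[0.003,0.001,-0.007,0,0,0,0.65]]

```text
time_s: 2.28
eef_pos: [0.6063, 0.2014, 0.0678]
eef_rot: [0.217, -0.153, 0.963, 0.034]
wrist_force: [-0.1, -0.8, -0.5]
opening: 0.649
grasp_force: 0.0
```

```bash
python3 -c "
from h import *
o=go(TOP['green']-.033*N,Rt(YR,T));print(o['eef_pos'],o['wrist_force'],o['torque'])
"
```

```text
shift [ 0.004  -0.0001 -0.0082] rv [-0.0003  0.0069 -0.002 ] 0.009 0.007
[0.60628256 0.20139029 0.06782831] [-0.06654303 -0.79134623 -0.49859111] [-0.04061142  0.21241885 -0.03969527]
```

Emit:
carry_out:
  plan:
    - [[0.002,0,-0.004,0,0.003,0,0.65],[0.003,0,-0.006,0,0.006,0,0.65],[0.003,0,-0.006,0,0.006,0,0.65],[0.003,0,-0.006,0,0.006,0,0.5],[0.003,0,-0.006,0,0.006,0,0.35]]

```text
time_s: 2.7
eef_pos: [0.609, 0.2012, 0.0609]
eef_rot: [0.213, -0.153, 0.964, 0.034]
wrist_force: [0.4, 0.4, -1.1]
opening: 0.46
grasp_force: 60.2
```

Emit:
carry_out:
  plan:
    - [[0,0,0,0,0,0,0.3],[0,0,0,0,0,0,0.3],[0,0,0,0,0,0,0.3],[0,0,0,0,0,0,0.3],[0,0,0,0,0,0,0.3]]

```text
time_s: 3.12
eef_pos: [0.609, 0.2012, 0.0608]
eef_rot: [0.214, -0.153, 0.964, 0.034]
wrist_force: [-1.3, -1.2, 1.6]
opening: 0.461
grasp_force: 60.3
```

Emit:
carry_out:
  plan:
    - [[-0.004,-0.001,0.01,0,0,0,0.3],[-0.012,-0.004,0.027,0,0,0,0.3],[-0.022,-0.007,0.05,0,0,0,0.3],[-0.032,-0.01,0.072,0,0,0,0.3],[-0.055,-0.018,0.09,0,0,0,0.3]]

```text
time_s: 3.53
eef_pos: [0.5554, 0.1834, 0.1529]
eef_rot: [0.215, -0.153, 0.964, 0.034]
wrist_force: [0.1, 0.2, -0.2]
opening: 0.459
grasp_force: 62.4
```

Emit:
carry_out:
  plan:
    - [[-0.025,-0.02,0.03,0,0,0,0.3],[-0.05,-0.04,0.06,0,0,0,0.3],[-0.07,-0.06,0.09,0,0,0,0.3],[-0.08,-0.09,0.1,0,0,0,0.3],[-0.08,-0.12,0.1,0,0,0,0.3]]

```text
time_s: 3.95
eef_pos: [0.4738, 0.0631, 0.255]
eef_rot: [0.217, -0.155, 0.963, 0.033]
wrist_force: [1.2, -1.0, -1.4]
opening: 0.459
grasp_force: 62.5
```

```bash
python3 -c "
from h import *
o=go(np.array([.534,-.313,.2]),Rt(YB,0));print(o['eef_pos'],o['q'],o['wrist_force'],o['opening'],o['grasp_force'],N)
"
```

```text
shift [ 0.0602 -0.3761 -0.055 ] rv [-0.0575  0.4408 -0.3548] 0.385 0.569
[0.4737891  0.06308239 0.25498674] [-0.28668494 -0.39236484  2.14083375  0.28295229  1.03777468 -2.27686001] [ 1.24928345 -0.95774258 -1.37698029] 0.45913041460163284 62.5214159488678 [-0.40205711 -0.13012117  0.90632144]
```

Emit:
carry_out:
  plan:
    - [[0.003,-0.035,0,-0.012,0.09,-0.07,0.3],[0.008,-0.07,0,-0.023,0.18,-0.142,0.3],[0.013,-0.105,0,-0.035,0.265,-0.213,0.3],[0.018,-0.14,0,-0.046,0.353,-0.284,0.3],[0.024,-0.178,0,-0.0575,0.441,-0.355,0.3]]

```text
time_s: 4.37
eef_pos: [0.498, -0.1161, 0.2513]
eef_rot: [-0.005, 0.025, 1.0, 0.001]
wrist_force: [-0.0, -0.1, -0.4]
opening: 0.457
grasp_force: 62.5
```

Emit:
carry_out:
  plan:
    - [[0.007,-0.038,-0.005,0,0,0,0.3],[0.014,-0.076,-0.015,0,0,0,0.3],[0.021,-0.114,-0.025,0,0,0,0.3],[0.03,-0.15,-0.04,0,0,0,0.3],[0.036,-0.18,-0.055,0,0,0,0.3]]

```text
time_s: 4.78
eef_pos: [0.5343, -0.2975, 0.195]
eef_rot: [-0.003, 0.024, 1.0, 0.001]
wrist_force: [0.8, 0.3, -0.7]
opening: 0.458
grasp_force: 62.5
```

```bash
python3 -c "
from h import *
for n in('side','top'):
    c=snap(n); r=c['pixels'][120:250,210:370] if n=='side' else c['pixels'][160:260,315:445]
    cv2.imwrite('pics/p2%s.png'%n,cv2.resize(r,None,fx=4,fy=4,interpolation=2)[:,:,::-1])
o=go(np.array([.534,-.313,.05]),Rt(YB,0));print(o['eef_pos'],o['q'],o['wrist_force'],o['opening'])
"
```

```text
shift [ 0.0016 -0.0148 -0.1415] rv [-0.0049 -0.0107  0.0088] 0.142 0.015
[ 0.53244574 -0.29823979  0.19154443] [-0.70317895  0.30205772  1.54234163 -0.00321639  1.30854094 -2.22227648] [ 0.17694499 -0.15118708 -0.99256342] 0.45809433826157925
```

View pics/p2side.png

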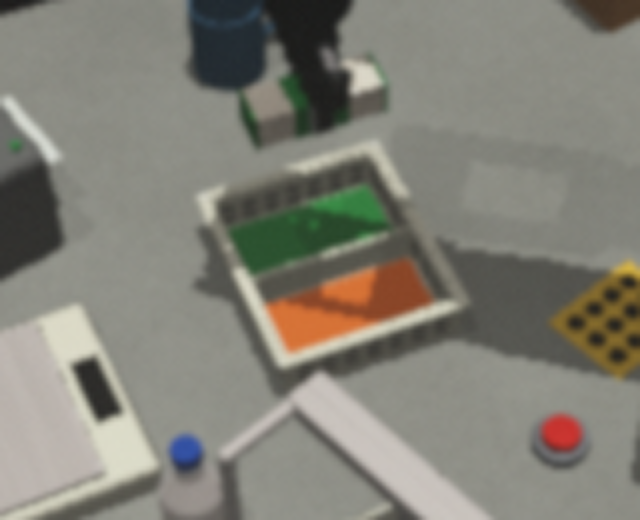

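The side view shows the green carton (315,100) held level in the gripper and lengthwise above the green compartment (310,225). I lower it.

Emit:
carry_out:
  plan:
    - [[0,-0.007,-0.03,-0.003,-0.005,0.004,0.3],[0.001,-0.015,-0.06,-0.005,-0.01,0.008,0.3],[0.001,-0.015,-0.09,-0.005,-0.01,0.008,0.3],[0.001,-0.015,-0.11,-0.005,-0.01,0.008,0.3],[0.001,-0.015,-0.11,-0.005,-0.01,0.008,0.3]]

```text
time_s: 5.3
eef_pos: [0.5318, -0.3067, 0.0803]
eef_rot: [-0.002, 0.019, 1.0, 0.002]
wrist_force: [-1.9, 1.2, -1.7]
opening: 0.46
grasp_force: 62.5
```

Emit:
carry_out:
  plan:
    - [[0,0,-0.01,0,0,0,0.3],[0,0,-0.02,0,0,0,0.3],[0,0,-0.03,0,0,0,0.3],[0,0,-0.04,0,0,0,0.3],[0,0,-0.04,0,0,0,0.3]]

```text
time_s: 5.72
eef_pos: [0.534, -0.3088, 0.0439]
eef_rot: [0.001, 0.019, 1.0, -0.0]
wrist_force: [-1.3, 1.0, -1.1]
opening: 0.455
grasp_force: 62.5
```

Emit:
carry_out:
  plan:
    - [[0,0,0,0,0,0,0.3],[0,0,0,0,0,0,0.3],[0,0,0,0,0,0,0.3],[0,0,0,0,0,0,0.3],[0,0,0,0,0,0,0.3]]

```text
time_s: 6.13
eef_pos: [0.5353, -0.31, 0.0464]
eef_rot: [0.002, 0.019, 1.0, -0.001]
wrist_force: [0.1, -0.1, -1.4]
opening: 0.462
grasp_force: 62.5
```

```bash
python3 -c "
from h import *
o=go(np.array([.534,-.313,.009]),Rt(YB,0));print(o['eef_pos'],o['wrist_force'],o['opening'])
"
```

```text
shift [-0.0013 -0.003  -0.0374] rv [ 0.003   0.0044 -0.0034] 0.038 0.006
[ 0.53528034 -0.30999129  0.04635972] [ 0.10637191 -0.14326799 -1.41295127] 0.46206262578259577
```

Emit:
carry_out:
  plan:
    - [[-0.001,-0.002,-0.008,0.003,0.004,-0.003,0.3],[-0.001,-0.003,-0.016,0.003,0.004,-0.003,0.3],[-0.001,-0.003,-0.024,0.003,0.004,-0.003,0.3],[-0.001,-0.003,-0.029,0.003,0.004,-0.003,0.3],[-0.001,-0.003,-0.031,0.003,0.004,-0.003,0.3]]

```text
time_s: 6.55
eef_pos: [0.533, -0.3119, 0.0128]
eef_rot: [-0.001, 0.021, 1.0, 0.001]
wrist_force: [-0.1, 1.1, -0.7]
opening: 0.463
grasp_force: 62.5
```

Emit:
carry_out:
  plan:
    - [[0,0,-0.001,0,0,0,0.3],[0,0,-0.002,0,0,0,0.3],[0,0,-0.003,0,0,0,0.3],[0,0,-0.004,0,0,0,0.3],[0,0,-0.004,0,0,0,0.3]]

```text
time_s: 6.97
eef_pos: [0.5341, -0.3128, 0.0109]
eef_rot: [-0.0, 0.021, 1.0, 0.0]
wrist_force: [-0.2, -0.5, -1.2]
opening: 0.462
grasp_force: 62.5
```

Emit:
carry_out:
  plan:
    - [[0,0,-0.001,0,0,0,0.3],[0,0,-0.001,0,0,0,0.3],[0,0,-0.002,0,0,0,0.3],[0,0,-0.002,0,0,0,0.3],[0,0,-0.002,0,0,0,0.3]]

```text
time_s: 7.38
eef_pos: [0.5342, -0.3128, 0.0092]
eef_rot: [-0.0, 0.021, 1.0, 0.0]
wrist_force: [-0.6, 1.3, 3.5]
opening: 0.458
grasp_force: 63.1
```

Emit:
carry_out:
  plan:
    - [[0,0,-0.0005,0,0,0,0.3],[0,0,-0.0005,0,0,0,0.45],[0,0,-0.0005,0,0,0,0.5],[0,0,-0.0005,0,0,0,0.56],[0,0,-0.0005,0,0,0,0.6]]

```text
time_s: 7.8
eef_pos: [0.5339, -0.3127, 0.008]
eef_rot: [-0.0, 0.021, 1.0, 0.0]
wrist_force: [-0.1, 0.1, -0.1]
opening: 0.596
grasp_force: 0.0
```

Emit:
carry_out:
  plan:
    - [[0,0,0.001,0,0,0,0.6],[0,0,0.01,0,0,0,0.6],[0,0,0.03,0,0,0,0.6],[0,0,0.06,0,0,0,0.6],[0,0,0.09,0,0,0,0.6]]

```text
time_s: 8.22
eef_pos: [0.5333, -0.3122, 0.0989]
eef_rot: [-0.001, 0.021, 1.0, 0.001]
wrist_force: [0.1, -0.1, 0.4]
opening: 0.6
grasp_force: 0.0
```

Emit:
carry_out:
  plan:
    - [[0,0.02,0.035,0,0,0,0.6],[-0.01,0.055,0.07,0,0,0,0.6],[-0.02,0.095,0.08,0,0,0,0.6],[-0.03,0.135,0.09,0,0,0,0.6],[-0.04,0.17,0.1,0,0,0,0.65]]

```text
time_s: 8.63
eef_pos: [0.495, -0.1465, 0.1986]
eef_rot: [0.001, 0.021, 1.0, -0.0]
wrist_force: [0.6, -0.4, -0.5]
opening: 0.646
grasp_force: 0.0
```

```bash
python3 -c "
from h import *
for n in('side','top'):
    c=snap(n); r=c['pixels'][120:250,210:370] if n=='side' else c['pixels'][170:250,315:445]
    cv2.imwrite('pics/p3%s.png'%n,cv2.resize(r,None,fx=4,fy=4,interpolation=2)[:,:,::-1])
Rg=Rt(YR,T)
o=go(np.array([.44,.12,.26]),Rg);print(o['eef_pos'],o['q'],o['opening'])
pg=TOP['orange']+.06*N-[.002,.002,0];go(pg,Rg,np.array([.44,.12,.26]),Rg)
"
```

```text
shift [-0.0548  0.2633  0.0606] rv [ 0.0591 -0.4325  0.3446] 0.276 0.556
[ 0.49484417 -0.14325719  0.19935699] [-5.13589333e-01  7.73418159e-02  1.78982758e+00  1.78809987e-03
  1.27307471e+00 -2.04756863e+00] 0.6470357426657946
shift [ 0.0994  0.1682 -0.1161] rv [0. 0. 0.] 0.227 0.0
```

View pics/p3side.png

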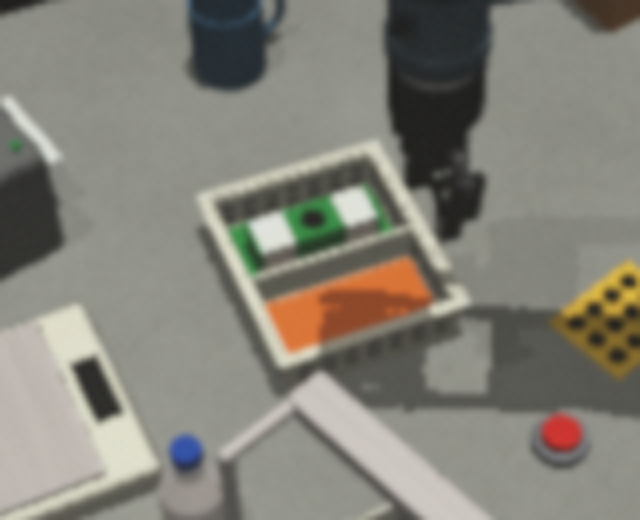

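The green carton lies flat and lengthwise in the green compartment at (310,220), label up. Next is the orange one.

Emit:
carry_out:
  plan:
    - [[-0.008,0.03,0.015,0.01,-0.085,0.068,0.65],[-0.018,0.07,0.03,0.022,-0.17,0.136,0.65],[-0.03,0.11,0.045,0.034,-0.255,0.204,0.65],[-0.042,0.15,0.055,0.046,-0.34,0.272,0.65],[-0.05,0.19,0.06,0.059,-0.432,0.345,0.65]]

```text
time_s: 9.15
eef_pos: [0.4467, 0.0377, 0.2582]
eef_rot: [0.216, -0.152, 0.964, 0.033]
wrist_force: [0.9, 0.4, 0.3]
opening: 0.653
grasp_force: 0.0
```

Emit:
carry_out:
  plan:
    - [[0,0.04,0,0,0,0,0.65],[0,0.08,0,0,0,0,0.65],[0,0.12,-0.01,0,0,0,0.65],[0.01,0.155,-0.02,0,0,0,0.65],[0.01,0.17,-0.02,0,0,0,0.65]]

```text
time_s: 9.57
eef_pos: [0.456, 0.2102, 0.2352]
eef_rot: [0.212, -0.152, 0.965, 0.034]
wrist_force: [-0.5, -0.2, -0.0]
opening: 0.65
grasp_force: 0.0
```

```bash
python3 -c "
from h import *
Rg=Rt(YR,T);TO=TOP['orange']-[.001,.001,0]
o=go(TO+.06*N,Rg);print(o['eef_pos'],o['q'],o['opening'])
"
```

```text
shift [ 0.0844  0.079  -0.0914] rv [-0.001  -0.0035  0.0007] 0.147 0.004
[0.45597666 0.21019297 0.23524486] [ 0.14911365 -0.2970912   2.1128582   0.08948074  0.89983606 -1.77400332] 0.6498423089729087
```

Emit:
carry_out:
  plan:
    - [[0.022,0.02,-0.02,0,-0.002,0,0.65],[0.045,0.042,-0.045,-0.001,-0.003,0,0.65],[0.068,0.064,-0.07,-0.001,-0.003,0,0.65],[0.084,0.079,-0.09,-0.001,-0.003,0,0.65],[0.084,0.079,-0.09,-0.001,-0.003,0,0.65]]

```text
time_s: 9.98
eef_pos: [0.54, 0.2867, 0.14]
eef_rot: [0.21, -0.151, 0.965, 0.033]
wrist_force: [-1.2, -0.5, -0.7]
opening: 0.653
grasp_force: 0.0
```

Emit:
carry_out:
  plan:
    - [[0,0,0,0,0,0,0.65],[0,0,0,0,0,0,0.65],[0,0,0,0,0,0,0.65],[0,0,0,0,0,0,0.65],[0,0,0,0,0,0,0.65]]

```text
time_s: 10.4
eef_pos: [0.541, 0.2856, 0.1481]
eef_rot: [0.215, -0.15, 0.964, 0.033]
wrist_force: [-0.5, -0.4, 0.3]
opening: 0.65
grasp_force: 0.0
```

```bash
python3 -c "
from h import *
Rg=Rt(YR,T);TO=TOP['orange']-[.001,.001,0]
o=go(TO-.032*N,Rg);print(o['eef_pos'],o['opening'])
"
```

```text
shift [ 0.0363  0.0156 -0.0876] rv [-0.0003  0.0028  0.0043] 0.096 0.005
[0.54104558 0.28556304 0.14811936] 0.6501889016694731
```

Emit:
carry_out:
  plan:
    - [[0.006,0.006,-0.018,0,0,0.004,0.65],[0.015,0.009,-0.038,0,0.003,0.004,0.65],[0.023,0.012,-0.056,0,0.003,0.004,0.65],[0.03,0.014,-0.074,0,0.003,0.004,0.65],[0.03,0.014,-0.074,0,0.003,0.004,0.65]]

```text
time_s: 10.82
eef_pos: [0.5695, 0.299, 0.0694]
eef_rot: [0.21, -0.152, 0.965, 0.033]
wrist_force: [-0.7, -1.1, -0.1]
opening: 0.648
grasp_force: 0.0
```

Emit:
carry_out:
  plan:
    - [[0.003,0.001,-0.006,0,0,0,0.65],[0.003,0.001,-0.006,0,0,0,0.65],[0.003,0.001,-0.006,0,0,0,0.65],[0.003,0.001,-0.006,0,0,0,0.65],[0.003,0.001,-0.006,0,0,0,0.65]]

```text
time_s: 11.23
eef_pos: [0.5739, 0.3011, 0.0674]
eef_rot: [0.213, -0.152, 0.964, 0.034]
wrist_force: [0.8, 0.3, 0.2]
opening: 0.651
grasp_force: 0.0
```

```bash
python3 -c "
from h import *
Rg=Rt(YR,T);TO=TOP['orange']-[.001,.001,0]
o=go(TO-.032*N,Rg);print(o['eef_pos'],o['wrist_force'])
"
```

```text
shift [ 0.0035  0.0001 -0.0069] rv [ 0.     -0.0015 -0.0004] 0.008 0.002
[0.57390756 0.30110203 0.06735502] [0.83441212 0.26569554 0.21472895]
```

Emit:
carry_out:
  plan:
    - [[0.002,0,-0.004,0,0,0,0.65],[0.003,0,-0.006,0,0,0,0.65],[0.003,0,-0.006,0,0,0,0.65],[0.003,0,-0.006,0,0,0,0.5],[0.003,0,-0.006,0,0,0,0.35]]

```text
time_s: 11.65
eef_pos: [0.5765, 0.3009, 0.0602]
eef_rot: [0.212, -0.152, 0.965, 0.034]
wrist_force: [0.2, 0.2, -1.2]
opening: 0.458
grasp_force: 60.4
```

Emit:
carry_out:
  plan:
    - [[0,0,0,0,0,0,0.3],[0,0,0,0,0,0,0.3],[0,0,0,0,0,0,0.3],[0,0,0,0,0,0,0.3],[0,0,0,0,0,0,0.3]]

```text
time_s: 12.07
eef_pos: [0.5764, 0.3009, 0.0601]
eef_rot: [0.212, -0.152, 0.965, 0.034]
wrist_force: [-2.4, -1.1, 2.4]
opening: 0.455
grasp_force: 60.7
```

Emit:
carry_out:
  plan:
    - [[-0.004,-0.001,0.01,0,0,0,0.3],[-0.012,-0.004,0.027,0,0,0,0.3],[-0.022,-0.007,0.05,0,0,0,0.3],[-0.032,-0.01,0.072,0,0,0,0.3],[-0.055,-0.018,0.09,0,0,0,0.3]]

```text
time_s: 12.48
eef_pos: [0.5232, 0.2832, 0.1522]
eef_rot: [0.214, -0.152, 0.964, 0.034]
wrist_force: [0.8, -0.2, 0.5]
opening: 0.462
grasp_force: 62.5
```

Emit:
carry_out:
  plan:
    - [[-0.025,-0.02,0.03,0,0,0,0.3],[-0.05,-0.04,0.06,0,0,0,0.3],[-0.07,-0.06,0.09,0,0,0,0.3],[-0.08,-0.09,0.1,0,0,0,0.3],[-0.08,-0.12,0.1,0,0,0,0.3]]

```text
time_s: 12.9
eef_pos: [0.4411, 0.1632, 0.254]
eef_rot: [0.215, -0.154, 0.964, 0.034]
wrist_force: [1.7, -0.8, -1.9]
opening: 0.461
grasp_force: 62.7
```

Emit:
carry_out:
  plan:
    - [[0,-0.04,0,0,0,0,0.3],[0,-0.08,0,0,0,0,0.3],[0.005,-0.12,0,0,0,0,0.3],[0.01,-0.155,0,0,0,0,0.3],[0.015,-0.18,0,0,0,0,0.3]]

```text
time_s: 13.32
eef_pos: [0.4564, -0.0202, 0.2504]
eef_rot: [0.213, -0.151, 0.965, 0.033]
wrist_force: [0.2, -0.4, -1.2]
opening: 0.456
grasp_force: 62.6
```

```bash
python3 -c "
from h import *
o=go(np.array([.538,-.213,.2]),Rt(YB,0));print(o['eef_pos'],o['q'],o['opening'])
"
```

```text
shift [ 0.0816 -0.1928 -0.0504] rv [-0.0572  0.4324 -0.3475] 0.215 0.558
[ 0.45636973 -0.02023619  0.25037232] [-0.54342879 -0.42094428  2.16644663  0.35799317  1.12573795 -2.53656052] 0.4559390142381584
```

Emit:
carry_out:
  plan:
    - [[0.014,-0.035,0,-0.012,0.088,-0.07,0.3],[0.03,-0.07,0,-0.023,0.175,-0.14,0.3],[0.045,-0.105,0,-0.035,0.262,-0.21,0.3],[0.06,-0.14,0,-0.046,0.348,-0.28,0.3],[0.074,-0.175,-0.01,-0.057,0.432,-0.347,0.3]]

```text
time_s: 13.73
eef_pos: [0.5324, -0.1946, 0.242]
eef_rot: [-0.0, 0.022, 1.0, -0.0]
wrist_force: [0.0, 0.6, 0.2]
opening: 0.459
grasp_force: 62.6
```

Emit:
carry_out:
  plan:
    - [[0.004,-0.01,-0.03,0,0,0,0.3],[0.008,-0.018,-0.06,0,0,0,0.3],[0.008,-0.018,-0.09,0,0,0,0.3],[0.008,-0.018,-0.12,0,0,0,0.3],[0.008,-0.018,-0.14,0,0,0,0.3]]

```text
time_s: 14.15
eef_pos: [0.5368, -0.2093, 0.0961]
eef_rot: [-0.002, 0.02, 1.0, 0.003]
wrist_force: [0.3, -0.1, -2.0]
opening: 0.459
grasp_force: 62.7
```

Emit:
carry_out:
  plan:
    - [[0,0,0,0,0,0,0.3],[0,0,0,0,0,0,0.3],[0,0,0,0,0,0,0.3],[0,0,0,0,0,0,0.3],[0,0,0,0,0,0,0.3]]

```text
time_s: 14.57
eef_pos: [0.5398, -0.2108, 0.1023]
eef_rot: [0.001, 0.02, 1.0, 0.0]
wrist_force: [0.5, -0.8, -1.9]
opening: 0.456
grasp_force: 62.6
```

```bash
python3 -c "
from h import *
o=go(np.array([.538,-.213,.009]),Rt(YB,0));print(o['eef_pos'],o['q'],o['opening'])
"
```

```text
shift [-0.0018 -0.0022 -0.0933] rv [-0.0009  0.0029 -0.0022] 0.093 0.004
[ 0.53977092 -0.21081147  0.10226729] [-0.57834655  0.33545721  1.69766946  0.00257326  1.10652507 -2.11050651] 0.45627437998367204
```

Emit:
carry_out:
  plan:
    - [[-0.001,-0.002,-0.015,-0.001,0.003,-0.002,0.3],[-0.002,-0.002,-0.03,-0.001,0.003,-0.002,0.3],[-0.002,-0.002,-0.045,-0.001,0.003,-0.002,0.3],[-0.002,-0.002,-0.06,-0.001,0.003,-0.002,0.3],[-0.002,-0.002,-0.07,-0.001,0.003,-0.002,0.3]]

```text
time_s: 14.98
eef_pos: [0.5367, -0.2122, 0.03]
eef_rot: [-0.001, 0.021, 1.0, 0.001]
wrist_force: [-0.4, -0.4, -2.3]
opening: 0.456
grasp_force: 62.6
```

Emit:
carry_out:
  plan:
    - [[0,0,-0.004,0,0,0,0.3],[0,0,-0.008,0,0,0,0.3],[0,0,-0.012,0,0,0,0.3],[0,0,-0.015,0,0,0,0.3],[0,0,-0.017,0,0,0,0.3]]

```text
time_s: 15.4
eef_pos: [0.5368, -0.2123, 0.0134]
eef_rot: [-0.001, 0.021, 1.0, 0.001]
wrist_force: [0.2, 0.6, -0.8]
opening: 0.464
grasp_force: 62.6
```

Emit:
carry_out:
  plan:
    - [[0,0,-0.001,0,0,0,0.3],[0,0,-0.002,0,0,0,0.3],[0,0,-0.003,0,0,0,0.3],[0,0,-0.003,0,0,0,0.3],[0,0,-0.003,0,0,0,0.3]]

```text
time_s: 15.82
eef_pos: [0.5365, -0.2121, 0.0102]
eef_rot: [-0.002, 0.021, 1.0, 0.001]
wrist_force: [-0.4, 0.6, -1.6]
opening: 0.459
grasp_force: 62.6
```

Emit:
carry_out:
  plan:
    - [[0,0,-0.001,0,0,0,0.3],[0,0,-0.0015,0,0,0,0.3],[0,0,-0.002,0,0,0,0.3],[0,0,-0.002,0,0,0,0.3],[0,0,-0.002,0,0,0,0.3]]

```text
time_s: 16.23
eef_pos: [0.5366, -0.2121, 0.0084]
eef_rot: [-0.002, 0.021, 1.0, 0.001]
wrist_force: [-0.9, 0.8, 3.7]
opening: 0.457
grasp_force: 63.2
```

Contact is made, so I release and lift out.

Emit:
carry_out:
  plan:
    - [[0,0,-0.0005,0,0,0,0.3],[0,0,-0.0005,0,0,0,0.45],[0,0,-0.0005,0,0,0,0.5],[0,0,-0.0005,0,0,0,0.56],[0,0,-0.0005,0,0,0,0.6]]

```text
time_s: 16.65
eef_pos: [0.5366, -0.2122, 0.0075]
eef_rot: [-0.002, 0.021, 1.0, 0.001]
wrist_force: [0.1, -0.1, -0.4]
opening: 0.598
grasp_force: 0.0
```

Emit:
carry_out:
  plan:
    - [[0,0,0.001,0,0,0,0.6],[0,0,0.01,0,0,0,0.6],[0,0,0.03,0,0,0,0.6],[0,0,0.06,0,0,0,0.6],[0,0,0.09,0,0,0,0.6]]

```text
time_s: 17.07
eef_pos: [0.5358, -0.2116, 0.0983]
eef_rot: [-0.003, 0.021, 1.0, 0.001]
wrist_force: [1.1, -0.9, -0.5]
opening: 0.601
grasp_force: 0.0
```

Emit:
carry_out:
  plan:
    - [[-0.01,0.02,0.02,0,0,0,0.3],[-0.03,0.055,0.03,0,0,0,0.1],[-0.05,0.09,0.03,0,0,0,0],[-0.07,0.125,0.03,0,0,0,0],[-0.09,0.16,0.03,0,0,0,0]]

```text
time_s: 17.48
eef_pos: [0.4457, -0.0509, 0.1285]
eef_rot: [-0.001, 0.021, 1.0, 0.001]
wrist_force: [-0.1, 0.3, -0.3]
opening: -0.001
grasp_force: 0.0
```

```bash
python3 -c "
from h import *
for n in('side','top'):
    c=snap(n); r=c['pixels'][120:360,210:450] if n=='side' else c['pixels'][120:270,180:440]
    cv2.imwrite('pics/p4%s.png'%n,cv2.resize(r,None,fx=2.4,fy=2.4,interpolation=2)[:,:,::-1])
o=go(np.array([.432,-.0095,.06]),Rt(YB,0));print(o['eef_pos'],o['opening'],o['wrist_force'])
P=np.load('P_top.npy').reshape(-1,3);d=np.hypot(P[:,0]-.432,P[:,1]+.0095);print(np.percentile(P[d<.01][:,2],[5,50,95]))
P=np.load('P_side.npy').reshape(-1,3);d=np.hypot(P[:,0]-.432,P[:,1]+.0095);print(np.percentile(P[d<.01][:,2],[5,50,95]))
"
```

```text
shift [-0.0108  0.0381 -0.0672] rv [-0.0042 -0.0063 -0.0037] 0.078 0.008
[ 0.44282027 -0.04755241  0.12720253] -7.675459092031312e-05 [ 0.37240394 -0.38557103  1.27203053]
[0.01827819 0.02310831 0.0282302 ]
[0.01667081 0.02258778 0.02707013]
```

View pics/p4side.png

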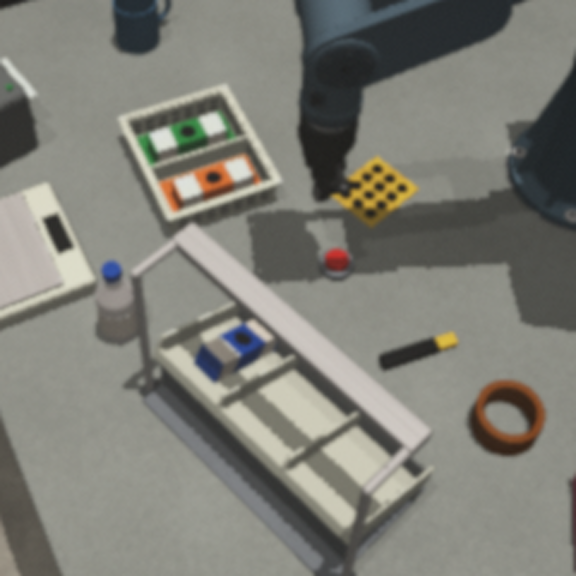

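Both cartons lie flat and label up on their own cards, at (188,132) and (213,178). The blue one is still in the bin at (240,345). Now the button at (335,262).

Emit:
carry_out:
  plan:
    - [[-0.005,0.02,-0.015,-0.004,-0.006,-0.004,0],[-0.012,0.04,-0.035,-0.004,-0.006,-0.004,0],[-0.012,0.04,-0.055,-0.004,-0.006,-0.004,0],[-0.012,0.04,-0.07,-0.004,-0.006,-0.004,0],[-0.012,0.04,-0.07,-0.004,-0.006,-0.004,0]]

```text
time_s: 18.0
eef_pos: [0.4326, -0.0114, 0.0556]
eef_rot: [-0.001, 0.023, 1.0, -0.0]
wrist_force: [-0.5, 0.0, 0.1]
opening: 0.005
grasp_force: 0.0
```

Emit:
carry_out:
  plan:
    - [[0,0,0,0,0,0,0],[0,0,0,0,0,0,0],[0,0,-0.005,0,0,0,0],[0,0,-0.01,0,0,0,0],[0,0,-0.015,0,0,0,0]]

```text
time_s: 18.42
eef_pos: [0.4351, -0.0125, 0.0428]
eef_rot: [0.002, 0.023, 1.0, -0.001]
wrist_force: [0.9, 0.5, -0.5]
opening: -0.002
grasp_force: 0.0
```

Emit:
carry_out:
  plan:
    - [[0,0,-0.004,0,0,0,0],[0,0,-0.008,0,0,0,0],[0,0,-0.01,0,0,0,0],[0,0,-0.012,0,0,0,0],[0,0,-0.013,0,0,0,0]]

```text
time_s: 18.83
eef_pos: [0.4343, -0.012, 0.0292]
eef_rot: [0.001, 0.023, 1.0, -0.001]
wrist_force: [0.6, 0.6, -0.5]
opening: -0.002
grasp_force: 0.0
```

Emit:
carry_out:
  plan:
    - [[-0.001,0.001,-0.002,0,0,0,0],[-0.001,0.001,-0.004,0,0,0,0],[-0.001,0.001,-0.006,0,0,0,0],[-0.001,0.001,-0.007,0,0,0,0],[-0.001,0.001,-0.008,0,0,0,0]]

```text
time_s: 19.25
eef_pos: [0.4334, -0.0111, 0.0215]
eef_rot: [0.001, 0.023, 1.0, -0.001]
wrist_force: [-1.4, 0.5, 1.5]
opening: -0.002
grasp_force: 0.8
```

Emit:
carry_out:
  plan:
    - [[0,0,-0.001,0,0,0,0],[0,0,-0.002,0,0,0,0],[0,0,-0.003,0,0,0,0],[0,0,-0.003,0,0,0,0],[0,0,-0.003,0,0,0,0]]

```text
time_s: 19.67
eef_pos: [0.4334, -0.0111, 0.0186]
eef_rot: [0.001, 0.023, 1.0, -0.001]
wrist_force: [-2.2, 0.3, 3.1]
opening: -0.001
grasp_force: 1.6
```

Emit:
carry_out:
  plan:
    - [[0,0,-0.001,0,0,0,0],[0,0,-0.0015,0,0,0,0],[0,0,-0.002,0,0,0,0],[0,0,-0.002,0,0,0,0],[0,0,-0.002,0,0,0,0]]

```text
time_s: 20.08
eef_pos: [0.4335, -0.011, 0.0166]
eef_rot: [0.001, 0.023, 1.0, -0.001]
wrist_force: [-2.0, 0.6, 4.9]
opening: -0.001
grasp_force: 2.2
```

Emit:
carry_out:
  plan:
    - [[0,0,-0.0005,0,0,0,0],[0,0,-0.001,0,0,0,0],[0,0,-0.001,0,0,0,0],[0,0,-0.001,0,0,0,0],[0,0,-0.001,0,0,0,0]]

```text
time_s: 20.5
eef_pos: [0.4335, -0.0111, 0.016]
eef_rot: [0.001, 0.023, 1.0, -0.001]
wrist_force: [-3.6, 0.9, 10.3]
opening: -0.003
grasp_force: 5.0
```

The force jumped to 10 N, so the button is bottomed. I let it up and retreat.

Emit:
carry_out:
  plan:
    - [[0,0,0.004,0,0,0,0],[0,0,0.012,0,0,0,0],[0,0,0.04,0,0,0,0],[0,0,0.08,0,0,0,0],[0,0,0.12,0,0,0,0]]

```text
time_s: 20.92
eef_pos: [0.4323, -0.0108, 0.1363]
eef_rot: [0.0, 0.023, 1.0, -0.001]
wrist_force: [1.6, 0.1, 0.3]
opening: 0.002
grasp_force: 0.0
```

Emit:
carry_out:
  plan:
    - [[0,0,0.03,0,0,0,0],[0,0,0.05,0,0,0,0],[0,0,0.06,0,0,0,0],[0,0,0.06,0,0,0,0],[0,0,0.06,0,0,0,0]]

```text
time_s: 21.33
eef_pos: [0.4333, -0.0111, 0.1951]
eef_rot: [0.001, 0.023, 1.0, -0.001]
wrist_force: [-0.8, 0.3, 0.2]
opening: -0.003
grasp_force: 0.0
```

```bash
python3 -c "
from h import *
c=snap('side')
cv2.imwrite('pics/p5.png',cv2.resize(c['pixels'][120:360,210:450],None,fx=2.4,fy=2.4,interpolation=2)[:,:,::-1])
o=get_obs();print(o['eef_pos'],o['wrist_force'],o['dq'].round(3))"
```

```text
[ 0.43264382 -0.01088088  0.19414658] [ 0.14815664 -0.03885151  0.01434075] [ 0.001  0.017  0.013  0.001  0.    -0.001]
```

View pics/p5.png

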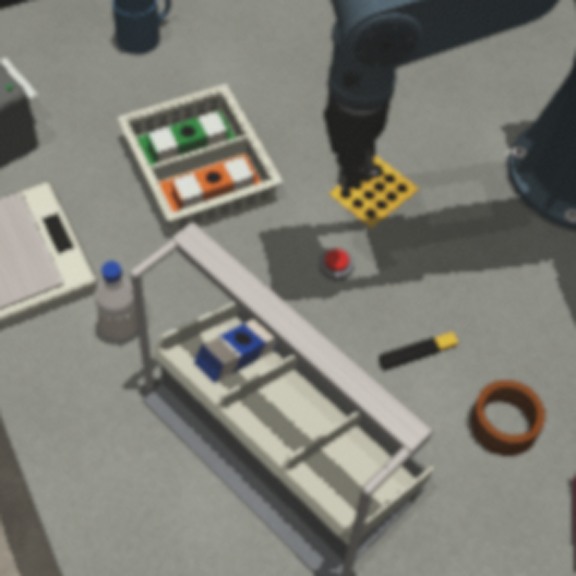

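The cartons are at (188,132) and (213,178) on their own cards. The button at (335,262) is clear of the gripper, and the bystanders look unmoved.

```bash
python3 -c "
from bench import hand_in
print(hand_in())"
```

```text
the job is handed in; nothing more can be done
None
```

I packed the green and then the orange carton flat, label up, on their own cards, pressed the order-done button and released it, left the blue carton in the bin, and handed in the job at about 21 s; no verdict was returned.

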